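# Check a bearing unit's end float, then lock its shaft with the gauge pin

## Task

Check the spare bearing unit before it goes back on the shelf: pull its shaft, with the disc on it, out to its outer stop, then push it fully home. Then take the pin with the slim, tall head from the wooden rack, insert it in the round opening on top of the housing until its collar sits down on the housing, so that it locks the shaft, and let go. Leave the other two pins, the carton and the spanner where they are.

Things in the scene. Friction and masses are not known exactly. Their poses are not given: they have to be found in the camera images.
- shaft (a joint): Slide of the bearing unit's shaft along its axis, in m: 0 = fully home (inner stop), 0.016 = right out (outer stop). It starts between, has about 3 N of friction and stays where it is left. The pin passes through the shaft's cross slot only with the shaft within about 3 mm of home.
- disc (a point): Centre of the dark steel disc on the shaft, upright, 72 mm diameter, 16 mm thick, centre 50 mm and top 86 mm above the bench. The shaft is level along this point's y; +y is outward (pull). The bare shaft, 16 mm thick, also shows 4 mm beyond the outer face. With the shaft home, 43 mm separate disc and housing. Grip it from above across its two faces, above the shaft.
- opening (a point): Centre of the mouth of the round vertical opening in the flat top of the grey housing, 90 mm above the bench: 10 mm diameter with a 3 mm chamfer, leading through a 24 mm cover and the shaft's slot. The housing is fixed, 80 mm (x) by 90 mm (y) on a 110 x 130 mm foot; its y points along the shaft to the disc, z up.
- probe_head (a point): Grip point on the steel pin to insert. Head: cylinder 12 mm diameter, 44 mm tall (slimmest and tallest in the rack); below it a collar, 24 mm diameter, 5 mm thick; then the shank, 8 mm diameter, 66 mm long. The point is on the axis, 27 mm above the collar's top, 17 mm below the head's top, 98 mm above the tip; z up the pin. It hangs upright by its collar; 70 to 120 g.
- probe_tip (a point): Lower tip of that gauge pin's shank, on its axis; z points up along the pin. Seated, it is 66 mm below the mouth of the opening.
- plug_head (a point): Centre of the head (round, 26 mm diameter, 30 mm tall) of a steel pin with a 12 mm shank, too thick for the opening; hangs in the rack; leave it alone.
- square_head (a point): Centre of the head (20 mm square, 30 mm tall) of another steel pin with a 12 mm shank, too thick for the opening; hangs in the rack; leave it alone.
- rack_mid (a point): Middle of the top face of the fixed wooden rack, 92 mm above the bench; the top is 190 mm (x) by 50 mm (y) with three 14 mm through holes in a row along x, at -55, 0 and +55 mm; each pin's collar rests on this face. Which pin hangs in which hole changes.
- carton_mid (a point): Centre of a closed cardboard carton, 80 x 120 x 60 mm, standing on the bench; leave it alone.
- spanner: Steel spanner 160 mm long lying on the bench; origin under its middle; leave it alone.
Things that resemble listed ones, but are neither listed nor needed, are in the scene too. Several things look just like the part that bears shaft: the one meant starts farthest to the robot's right.

How it is judged (in metres and radians):
On the way, in this order (a step that is already met when the one before it is completed fails the run):
1. the shaft is pulled out to its outer stop (value of joint shaft above 0.0135 m), for 0.1 s.
2. the shaft is pushed fully home (value of joint shaft below 0.002 m), for 0.1 s.
3. the slim-headed pin is lifted out of the rack (z of probe_tip in the frame of rack_mid above 0.005 m), for 0.05 s.
4. the pin is in the opening, through the shaft, its collar down on the housing (z of probe_tip in the frame of opening below -0.062 m and horizontal distance between probe_tip and opening below 0.004 m and angle between probe_tip's own z axis and vertical below 0.08 rad and value of joint shaft below 0.004 m), for 0.2 s.
At the end, for the whole second after the job is handed in: The slim-headed pin stands in the opening at rest and released, upright within 0.08 rad, its tip at least 62 mm below the mouth (66 is fully seated) and within 4 mm of the opening's axis, with the shaft within 4 mm of home (all of step 4 and linear speed of probe below 0.02 m/s); the robot touches nothing.
It fails at once if the round-headed thick pin is moved more than 3 cm (distance of plug_head from where it was at the start of the episode above 0.03 m).
It fails at once if the square-headed pin is moved more than 3 cm (distance of square_head from where it was at the start of the episode above 0.03 m).
It fails at once if the carton is moved more than 3 cm (distance of carton_mid from where it was at the start of the episode above 0.03 m).
It fails at once if the spanner is moved more than 3 cm (distance of spanner from where it was at the start of the episode above 0.03 m).
It also fails if it takes over 54 s, if anything falls off the work surface, if the arm or the gripper's body presses on something with over 40 N, if the wrist force passes 120 N, or if a joint passes its speed limit or range.

## Robot

A 6-joint arm with a two-finger parallel gripper is mounted at the origin on the work surface. World frame = base frame: x ahead of the robot, y to its left, z up, the work surface at z = 0. Lengths are in mm, angles in rad, forces in N, time in s.
With the tool pointing down it reaches from about 350 to 775 mm from the base axis. Payload 7.3 kg.
Tool frame: the origin (TCP) lies at the very end of the fingers, on their centre line; the grasp point (between the pads) lies 19 mm behind it (bot.grasp_offset is the distance from the TCP to the grasp point, in mm); z points along the fingers, y is the direction in which the jaws open and shut (so a half turn about z gives the same grasp; the last joint's range is limited). The gripper opens to 92 mm and grips with 3 to 60 N. Pads are 19 mm wide; open, the fingers measure 130 mm over their backs; the gripper's body (75 mm by 190 mm) begins 47 mm behind the grasp point.
Start: joints at [-1.294, 0.342, 1.524, -0, 1.275, -0.146], TCP at [215.439, -478.78, 226.741] pointing down, gripper open.
Joint ranges: [-2.53, 2.53], [-0.77, 2.02], [0.04, 2.7], [-1, 4.14], [0.28, 2.66], [-3.11, 3.11]. Speed limits (rad/s): [2.57, 2.57, 3.14, 3.14, 3.14, 3.14].

## Interface

Orientations are given as [roll, pitch, yaw] about the fixed x, y, z axes, in that order (R = Rz(yaw) Ry(pitch) Rx(roll)).
In Python, from plant import bot gives the robot as it stands.
- The arm moves only by the tool servo_tool, never from a script. Its arguments are lists of equal length, an entry for each row: "angular": the turn, a rotation vector about the world's x, y, z in degrees, a list of three; "slide": the shift along the world's x, y, z in mm, a list of three; "grip": the opening, from -1 (shut) to 1 (fully open), so that 0 is half open. In form: {"angular": [[ax, ay, az], ...], "slide": [[dx, dy, dz], ...], "grip": [grip, ...]}. A call has 1 to 10 rows; each row is the pose to reach, as a shift and turn from the pose commanded when the call began; what a row does not reach only later rows make up. A row lasts 1/12 s, in which the tool goes at most 41.7 mm and 7.16 degrees, less where a joint would pass 70% of its speed; a pose out of reach is approached as far as the arm can. A call with a gripper value outside its range is refused whole. The fingers move at their own pace and stop on an object; the grip force is fixed at half the most. Time passes only in rows, so rows that repeat a pose let the fingers close. It gives the time, the measured TCP pose, the force and the opening at its end, in the units of the state.
- bot.get_obs(): the state, without advancing time (a new reading comes with each control period).
- bot.capture(name): name is "scene" or "side" or "wrist"; returns a dict with "img" (480x640x3 uint8, blue, green, red), "range_z" (480x640 float32, mm along the optical axis (not along the pixel's ray), 0 where there is no reading), "fov_y" (degrees; the focal length in pixels is half the picture's height over the tangent of half this angle, whatever the lens; pixels are square), "cx", "cy" (the principal point, pixels), "R" (3x3) and "t" (3): a world point X has camera coordinates R X + t; the wrist camera has in their place "T_tool_cam" (4x4, takes a point from camera to tool coordinates, whose origin is the TCP and whose axes are the flange's). Camera axes: x right, y down, z forward; pixel columns grow to the right and rows downward; lengths in mm; the calibration is good to about 2 mm. A picture is of the moment at which its call begins: read the wrist's pose just before it.
- bot.close_job(): hands the job in, once; it reports no verdict.
The state is a dict: "time": time; "joint_positions": joint angles; "dq": joint speeds; "tau": joint torques, N m; "tool_pos": TCP position; "tcp_rot": TCP orientation; "contact_force": force on the tool from outside, world axes, zero at the start; "moment": the same for the moment, N m; "grip_width": finger opening in mm.
Only numpy, scipy, OpenCV 4.12 (cv2) and the standard library are available. Lean on these libraries where they do the work, as an engineer would, in place of code of your own. Each camera call takes 0.05 s, during which the arm holds its last target.

## Working session

There is one attempt and no reset: what is moved stays moved. The work goes in short steps, Python scripts to look and compute and a tool call to move; the robot and the scene stay as the last step left them, time stands still between calls to the robot, and variables do not carry over. Pictures are saved under pics/ and viewed, and the job is handed in when it is done.

Besides the shell and the picture viewer there is one more tool, called after "Call:" as name(argument=value, ...) on one line, values as JSON. servo_tool: Moves the arm, as the interface text tells. Its arguments: {"type":"object","properties":{"angular":{"type":"array","items":{"type":"array","items":{"type":"number"}}},"slide":{"type":"array","items":{"type":"array","items":{"type":"number"}}},"grip":{"type":"array","items":{"type":"number"}}},"required":["angular","slide","grip"]}

```bash
mkdir -p pics; ls; cat > h.py <<'E'
import numpy as np,cv2,pickle
from plant import bot
def grab(n,tag):
    o=bot.get_obs(); c=bot.capture(n); c['obs']=o
    cv2.imwrite(f'pics/{tag}.png',c['img']); pickle.dump(c,open(f'{tag}.pkl','wb')); return c
def load(tag): return pickle.load(open(f'{tag}.pkl','rb'))
def cam(c):
    f=240/np.tan(np.radians(c['fov_y'])/2)
    if 'R' in c and c['R'] is not None: R=np.array(c['R']);t=np.array(c['t'])
    else:
        from scipy.spatial.transform import Rotation as Ro
        T=np.array(c['T_tool_cam']);o=c['obs']
        Rt=Ro.from_euler('xyz',o['tcp_rot']).as_matrix()
        Rw=Rt@T[:3,:3];p=Rt@T[:3,3]+np.array(o['tool_pos']);R=Rw.T;t=-R@p
    return f,R,t
def depth_pts(c):
    f,R,t=cam(c);z=c['range_z'];v,u=np.mgrid[0:480,0:640]
    P=np.stack([(u-c['cx'])/f*z,(v-c['cy'])/f*z,z],-1)
    W=(P-t)@R; W[z<=0]=np.nan
    return W
def ray(c,u,v,h):
    f,R,t=cam(c);d=R.T@np.array([(u-c['cx'])/f,(v-c['cy'])/f,1.]);o=-R.T@t
    return o+d*(h-o[2])/d[2]
def proj(c,X):
    f,R,t=cam(c);q=R@np.array(X)+t
    return q[0]/q[2]*f+c['cx'],q[1]/q[2]*f+c['cy']
E
python3 - <<'E'
from h import *
for n in ['scene','side','wrist']:
    c=grab(n,n+'0'); print(n,c['fov_y'],[k for k in c])
print(c['obs'])
for n in ['scene0','side0']:
    f,R,t=cam(load(n)); print(n,-R.T@t,R[2])
E
```

```text
pics
scene 55.60702530748632 ['img', 'range_z', 'fov_y', 'cx', 'cy', 'R', 't', 'obs']
side 56.61809437383405 ['img', 'range_z', 'fov_y', 'cx', 'cy', 'R', 't', 'obs']
wrist 61.295434640544926 ['img', 'range_z', 'fov_y', 'cx', 'cy', 'T_tool_cam', 'obs']
{'time': 0.1, 'joint_positions': array([-1.29397618e+00,  3.42624147e-01,  1.52488018e+00,  1.34959445e-05,
        1.27536196e+00, -1.46044638e-01]), 'dq': array([ 0.00169907, -0.00190243, -0.00331048,  0.00078037, -0.00058134,
       -0.00057297]), 'tau': array([ 1.65676120e-03, -4.32006490e+01, -2.44692779e+01,  7.19185523e-02,
        5.25902468e-02, -6.14501892e-05]), 'tool_pos': array([ 215.35775975, -478.4328044 ,  226.14386387]), 'tcp_rot': array([-3.14033446e+00, -1.98115700e-04,  4.22860719e-01]), 'contact_force': array([-0.50952276, -0.26847469,  0.43662603]), 'moment': array([-0.03801004,  0.01423543,  0.01826714]), 'grip_width': 91.4920212390098}
scene0 [1325.08002024 -332.91647435  937.37030479] [-0.63169553  0.39625911 -0.66628783]
side0 [ 423.37279132 -677.25866635  682.77445141] [ 0.13702642  0.81184694 -0.56756348]
```

View pics/scene0.png

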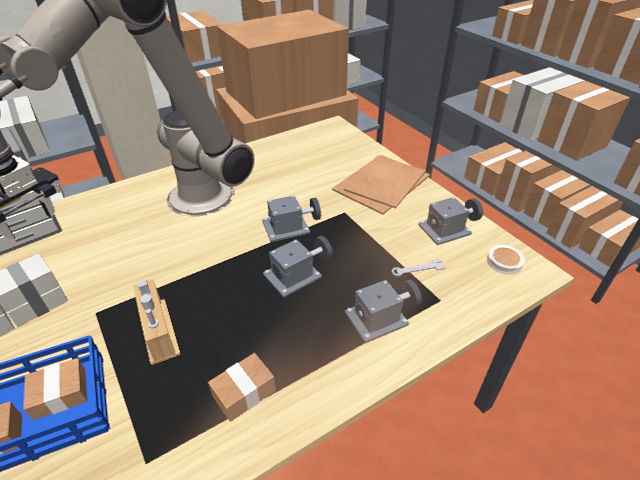

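View pics/side0.png

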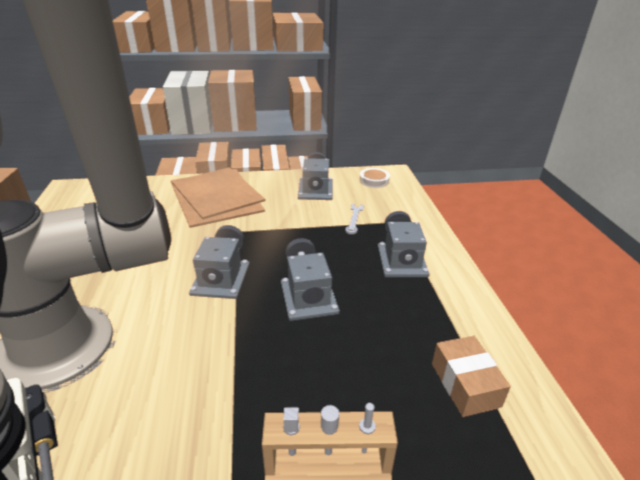

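View pics/wrist0.png

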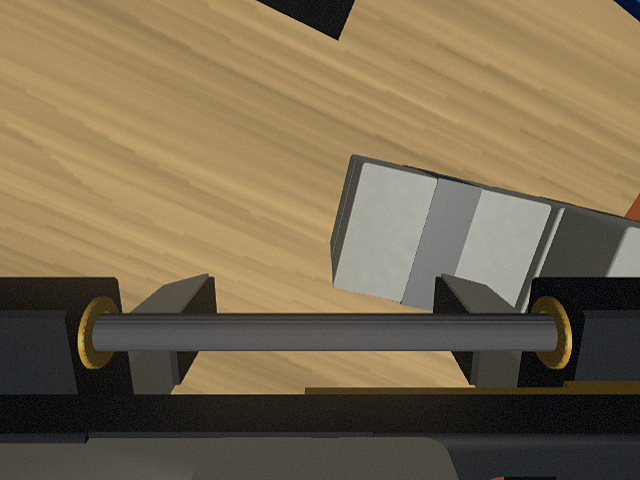

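The scene shows four bearing units. In the side view they are at pixels (405,245), (308,280), (218,262) and (315,178). The rack is at about (330,430), with the slim pin at (369,412). Next I measure where they are.

```bash
python3 - <<'E'
from h import *
c=load('side0')
W=depth_pts(c); im=c['img']
m=((W[...,2]>86)&(W[...,2]<94)).astype(np.uint8)
n,l,s,ce=cv2.connectedComponentsWithStats(m)
for i in range(1,n):
    if s[i,4]>100:
        p=W[l==i]; print('side',ce[i].round(),s[i,4],np.nanmedian(p,0).round(1),cv2.minAreaRect(p[:,:2].astype(np.float32)), im[l==i].mean(0).round())
c2=load('scene0');W2=depth_pts(c2)
m=((W2[...,2]>86)&(W2[...,2]<94)).astype(np.uint8)
n,l,s,ce=cv2.connectedComponentsWithStats(m)
for i in range(1,n):
    if s[i,4]>100:
        p=W2[l==i]; print('scene',ce[i].round(),s[i,4],np.nanmedian(p,0).round(1),cv2.minAreaRect(p[:,:2].astype(np.float32)))
cv2.imwrite('pics/crop1.png',np.hstack([cv2.resize(im[195:325,180:440],None,fx=3,fy=3,interpolation=2)]))
cv2.imwrite('pics/crop2.png',cv2.resize(im[390:480,250:410],None,fx=5,fy=5,interpolation=2))
cv2.imwrite('pics/crop3.png',cv2.resize(c2['img'][180:350,250:500],None,fx=3.2,fy=3.2,interpolation=2))
E
```

```text
side [392.  58.] 126 [1218.6 1984.5   89.9] ((1253.0228271484375, 1984.899658203125), (45.332298278808594, 507.13079833984375), 89.41997528076172) [84. 80. 79.]
side [315. 165.] 346 [591.3 580.7  90.9] ((592.5885009765625, 585.6327514648438), (98.89813995361328, 79.87837982177734), 81.2763671875) [145. 142. 142.]
side [406. 233.] 714 [761.8 179.4  91.5] ((762.625, 183.04873657226562), (95.57611083984375, 81.36345672607422), 83.1866455078125) [144. 137. 131.]
side [215. 250.] 883 [311.3 160.6  91.5] ((311.4776611328125, 165.79489135742188), (94.18277740478516, 81.87684631347656), 76.45310974121094) [145. 141. 140.]
side [308. 268.] 1009 [510.6  71.2  90.9] ((511.32037353515625, 75.64466857910156), (80.7470932006836, 93.81938934326172), 3.5337841510772705) [146. 138. 131.]
side [ 44. 329.] 284 [ 30.6 -54.   90.1] ((20.64742660522461, -30.866004943847656), (129.56997680664062, 57.66670608520508), 36.265228271484375) [86. 92. 97.]
side [329. 431.] 3005 [ 493.4 -313.6   92.7] ((496.7890625, -305.62371826171875), (53.60446548461914, 190.06161499023438), 83.09008026123047) [131. 176. 214.]

[... 157 characters left out ...]
.] 489 [598.6 585.8  89.4] ((595.8292236328125, 585.414306640625), (96.97348022460938, 84.7361831665039), 80.98084259033203)
scene [291. 254.] 664 [515.8  76.7  89.1] ((514.6865844726562, 77.83334350585938), (84.70894622802734, 91.13965606689453), 4.052290916442871)
scene [ 29. 291.] 144 [ 283.6 -543.3   89.9] ((282.6524353027344, -542.39111328125), (9.079463005065918, 128.74026489257812), 11.117258071899414)
scene [151. 314.] 876 [ 528.3 -307.7   90.9] ((500.506591796875, -304.54071044921875), (50.345577239990234, 195.10081481933594), 83.231689453125)
scene [379. 297.] 901 [767.9 183.7  89.7] ((765.4169311523438, 185.0172576904297), (92.29463195800781, 83.43032836914062), 82.77494049072266)
```

View pics/crop1.png

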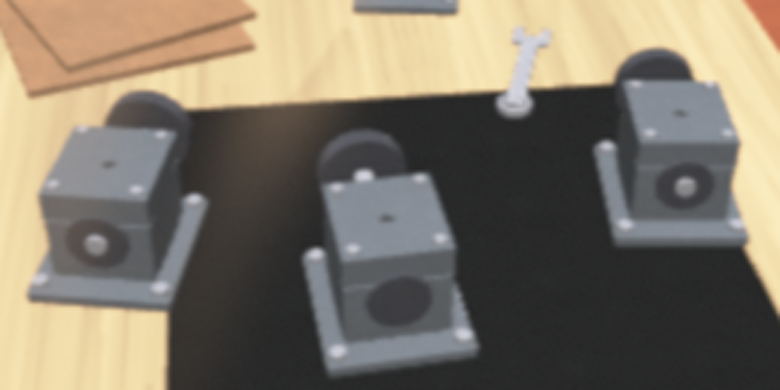

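View pics/crop2.png

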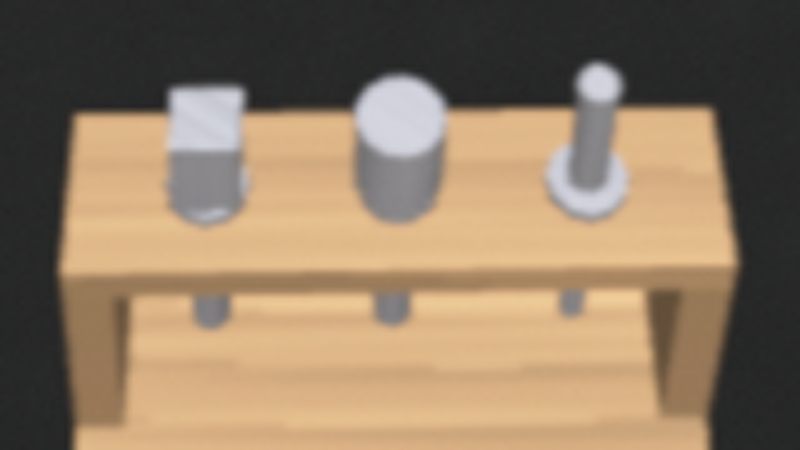

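View pics/crop3.png

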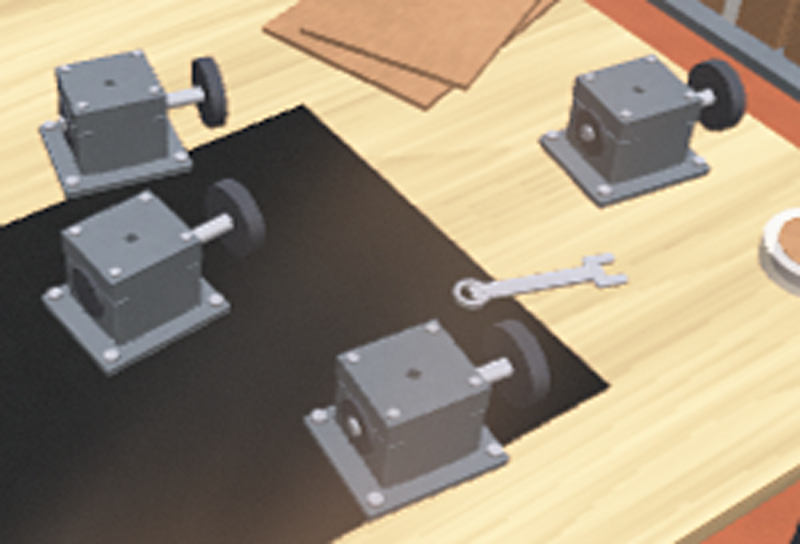

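The four candidates are units centred at (512,76), (313,166), (764,184) and (594,585). The one meant has the lowest y, so it is the unit at (512,76): side pixel (308,268), the middle unit in the first crop. Its shaft also shows partly pulled out. The slim pin is the right-hand one in the rack, at side pixel (369,410).

Now I refine the opening, yaw, disc and pin.

```bash
python3 - <<'E'
from h import *
for tag,box,h in [('side0',(295,258,325,280),90),('scene0',(276,243,308,266),90)]:
    c=load(tag);g=cv2.cvtColor(c['img'],6);x0,y0,x1,y1=box
    s=g[y0:y1,x0:x1].astype(float); w=np.clip(np.median(s)-25-s,0,None)
    n,l,st,ce=cv2.connectedComponentsWithStats((w>0).astype(np.uint8))
    for i in range(1,n):
        if st[i,4]>2: 
            u,v=ce[i]+[x0,y0]; print(tag,'dark',u.round(1),v.round(1),st[i,4],ray(c,u,v,90).round(1))
    W=depth_pts(c)
    for nm,cen,r in [('disc',(505,180),65)]:
        m=(abs(W[...,0]-cen[0])<r)&(abs(W[...,1]-cen[1])<45)&(W[...,2]>62)&(W[...,2]<95)
        P=W[m];print(nm,m.sum(),P.min(0).round(1),P.max(0).round(1),np.median(P,0).round(1))
        # yaw-aligned coordinate
        a=np.radians(3.8);e=np.array([-np.sin(a),np.cos(a)]);d=(P[:,:2]-[512,76])@e
        print('along',np.percentile(d,[2,10,50,90,98]).round(1), 'lat',np.percentile((P[:,:2]-[512,76])@[e[1],-e[0]],[2,98]).round(1))
    m=(W[...,2]>126)&(W[...,2]<145)&(abs(W[...,0]-500)<110)&(abs(W[...,1]+305)<50)
    P=W[m];v,u=np.where(m);print('pin pts',m.sum(),np.median(P,0).round(1),u.mean(),v.mean())
    m=(W[...,2]>110)&(W[...,2]<145)&(abs(W[...,0]-500)<110)&(abs(W[...,1]+305)<50)
    n,l,st,ce=cv2.connectedComponentsWithStats(m.astype(np.uint8))
    for i in range(1,n): print('head',st[i,4],ce[i].round(1),np.median(W[l==i],0).round(1),W[l==i][:,2].max().round(1))
E
```

```text
side0 dark 308.5 267.5 8 [511.8  74.3  90. ]
side0 dark 321.0 279.0 7 [533.1  32.7  90. ]
disc 281 [470.2 173.6  62. ] [537.7 197.5  88.5] [501.7 179.4  75.5]
along [ 99.9 101.1 103.6 113.9 118.4] lat [-32.7  28.2]
pin pts 517 [ 493.3 -306.4  128.2] 323.8394584139265 412.7852998065764
head 164 [368.2 412.9] [ 550.1 -316.2  132.9] 144.3
head 358 [329.3 416.6] [ 496.2 -310.7  127.3] 130.7
head 288 [290.2 417.5] [ 441.9 -305.7  127.3] 131.7
scene0 dark 279.9 244.5 40 [467.5  69.7  90. ]
scene0 dark 305.0 245.0 28 [506.8 127.4  90. ]
scene0 dark 290.5 254.0 8 [516.9  75.5  90. ]
scene0 dark 301.8 262.7 72 [562.5  84.4  90. ]
scene0 dark 277.7 263.3 21 [530.1  28.9  90. ]
disc 147 [476.6 176.5  62. ] [540.9 198.   87.9] [516.8 183.2  76. ]
along [101.9 102.7 106.5 117.2 119.4] lat [-21.6  33.5]
pin pts 106 [ 504.5 -306.2  128. ] 145.91509433962264 299.6792452830189
head 95 [142.7 285.1] [ 452.2 -298.   124.3] 129.7
head 122 [146.5 300.4] [ 505.5 -304.9  124.7] 129.3
head 63 [149.8 314.6] [ 557.7 -311.1  130.1] 141.7
```

Call:
servo_tool(angular=[[0,0,-3],[0,0,-6],[0,0,-9],[0,0,-12],[0,0,-15],[0,0,-18],[0,0,-20.4],[0,0,-20.4],[0,0,-20.4],[0,0,-20.4]], slide=[[15,32,10],[30,65,20],[45,97,20],[60,130,20],[75,162,20],[90,195,20],[105,227,20],[120,260,20],[136,292,20],[150,322,20]], grip=[1,1,1,1,1,1,0.5,0.2,0,-0.1])

```text
time: 0.98
tool_pos: [365.8, -154.9, 246.7]
tcp_rot: [-3.142, -0.0, 0.067]
contact_force: [1.0, -0.6, -0.3]
grip_width: 69.8
```

Call:
servo_tool(angular=[[0,0,0],[0,0,0],[0,0,0],[0,0,0],[0,0,0],[0,0,0],[0,0,0],[0,0,0],[0,0,0],[0,0,0]], slide=[[16,34,0],[32,69,0],[48,103,0],[64,138,0],[80,172,0],[96,207,0],[112,241,0],[128,276,0],[140,300,0],[140,300,0]], grip=[-0.1,-0.1,-0.1,-0.1,-0.1,-0.1,-0.1,-0.1,-0.1,-0.1])

```text
time: 1.82
tool_pos: [506.6, 147.4, 246.0]
tcp_rot: [-3.14, -0.0, 0.071]
contact_force: [-0.6, -0.6, 0.0]
grip_width: 41.5
```

```bash
python3 - <<'E'
from h import *
c=grab('wrist','wrist1');print(c['obs']['tool_pos'],c['obs']['tcp_rot'],c['obs']['grip_width'],c['obs']['time']);print(np.round(c['T_tool_cam'],2))
E
```

```text
[506.6229697  147.40547399 246.00010267] [-3.14014627e+00 -1.75170992e-04  7.08402711e-02] 41.47446033082031 1.8167
[[   0.     -0.97   -0.26   68.7 ]
 [   1.      0.     -0.      0.47]
 [   0.     -0.26    0.97 -158.88]
 [   0.      0.      0.      1.  ]]
```

View pics/wrist1.png

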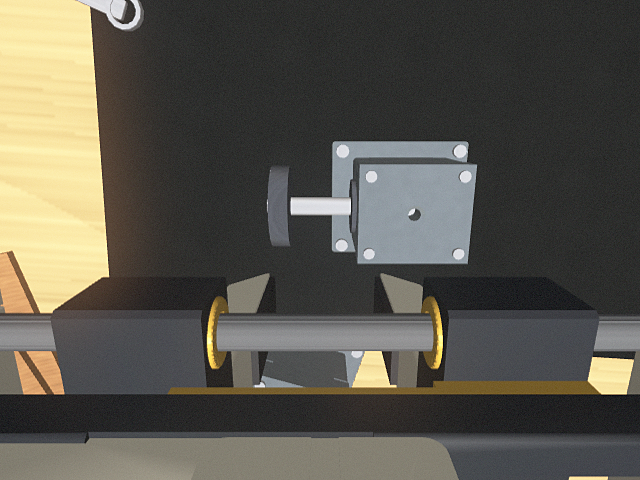

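The wrist view shows the unit at once: the hole at (414,214), the disc from column 268 to 290 at row 206, and the housing top from (357,164) to (476,263).

```bash
python3 - <<'E'
from h import *
c=load('wrist1');W=depth_pts(c)
print('hole',ray(c,414.3,214.2,90))
m=(abs(W[...,2]-90)<4);n,l,s,ce=cv2.connectedComponentsWithStats(m.astype(np.uint8));i=1+np.argmax(s[1:,4])
q=l==i;v,u=np.where(q);r=cv2.minAreaRect(np.stack([u,v],1).astype(np.float32));pts=cv2.boxPoints(r)
cor=np.array([ray(c,*p,90)[:2] for p in pts]);print('ctr',cor.mean(0),np.median(W[q],0),'\n',cor)
e=np.diff(np.vstack([cor,cor[:1]]),axis=0);print(np.linalg.norm(e,axis=1),np.degrees(np.arctan2(e[:,1],e[:,0])))
m=(W[...,2]>60)&(W[...,2]<95)&(W[...,1]>150)&(abs(W[...,0]-508)<60)
P=W[m];print(m.sum(),P.min(0),P.max(0));t=P[P[:,2]>80];print('disc top',t.min(0),t.max(0),t.mean(0))
v,u=np.where(m);print(u.min(),u.max(),v.min(),v.max())
for uu in (271,289): print(ray(c,uu,206,86))
E
```

```text
hole [514.15338335  76.2667269   90.        ]
ctr [513.95932145  74.54824843] [515.94271961  76.02448891  90.82813773] 
 [[471.10931033 118.07174946]
 [550.95725564 124.73614134]
 [556.62977144  34.03704523]
 [477.14094839  21.34805769]]
[80.12557949 90.87630863 80.49523834 96.91157417] [   4.77105024  -86.42126043 -170.93026331   93.5683138 ]
1695 [473.39389879 152.14910811  60.03113046] [541.12306549 195.2307505   88.41894894]
disc top [484.09358733 176.0631165   80.01353141] [528.69887532 193.88963135  88.41894894] [506.91244668 184.9131499   84.49331471]
268 319 167 245
[511.79613233 190.37561327  86.        ]
[512.82947721 176.02244883  86.        ]
```

Call:
servo_tool(angular=[[0,0,0],[0,0,0],[0,0,0],[0,0,0],[0,0,0],[0,0,0],[0,0,0],[0,0,0],[0,0,0],[0,0,0]], slide=[[0,18,-25],[0,36.5,-50],[0,36.5,-80],[0,36.5,-110],[0,36.5,-135],[0,36.5,-155],[0,36.5,-170],[0,36.5,-183],[0,36.5,-183],[0,36.5,-183]], grip=[-0.1,-0.1,-0.1,-0.1,-0.1,-0.1,-0.1,-0.1,-0.1,-0.1])

```text
time: 2.7
tool_pos: [504.9, 178.7, 63.5]
tcp_rot: [3.141, 0.002, 0.066]
contact_force: [0.8, -0.2, 0.5]
grip_width: 41.2
```

```bash
python3 - <<'E'
from h import *
c=grab('side','side1');im=c['img'];cv2.imwrite('pics/s1c.png',cv2.resize(im[190:320,230:390],None,fx=4.5,fy=4.5,interpolation=2))
c=grab('wrist','wrist2')
E
```

```text
(no output)
```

View pics/s1c.png

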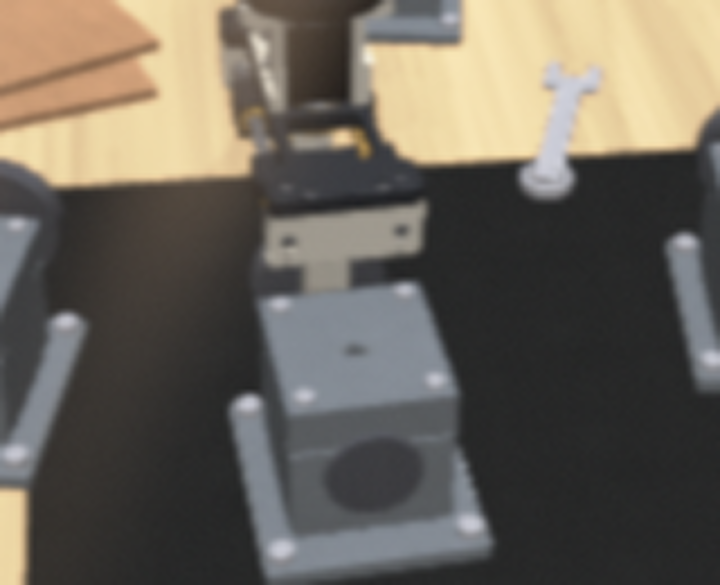

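View pics/wrist2.png

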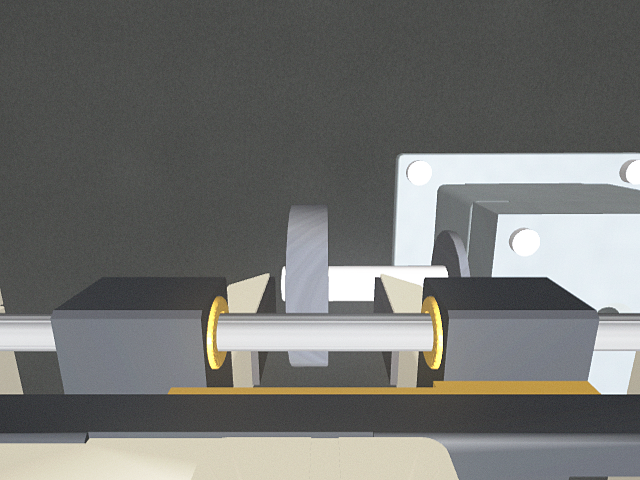

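The disc (columns 288–328) sits between the fingers. The shaft is clear below them. I shift a little outward and close.

Call:
servo_tool(angular=[[0,0,0],[0,0,0],[0,0,0],[0,0,0],[0,0,0],[0,0,0],[0,0,0]], slide=[[0.5,4,-1],[0.5,4,-1],[0.5,4,-1],[0.5,4,-1],[0.5,4,-1],[0.5,4,-1],[0.5,4,-1]], grip=[-0.1,-1,-1,-1,-1,-1,-1])

```text
time: 3.38
tool_pos: [506.0, 184.1, 63.0]
tcp_rot: [-3.141, -0.0, 0.067]
contact_force: [-1.4, 3.2, 0.3]
grip_width: 15.6
```

Call:
servo_tool(angular=[[0,0,0],[0,0,0],[0,0,0],[0,0,0]], slide=[[0,1,0],[-0.1,2,0],[-0.1,2,0],[-0.1,2,0]], grip=[-1,-1,-1,-1])

```text
time: 3.72
tool_pos: [505.9, 185.4, 62.9]
tcp_rot: [3.141, -0.0, 0.067]
contact_force: [-0.9, -3.1, 4.0]
grip_width: 15.8
```

Call:
servo_tool(angular=[[0,0,0],[0,0,0],[0,0,0],[0,0,0]], slide=[[-0.1,1,0],[-0.2,2,0],[-0.2,3,0],[-0.2,3,0]], grip=[-1,-1,-1,-1])

```text
time: 4.05
tool_pos: [505.7, 188.7, 63.0]
tcp_rot: [3.141, -0.0, 0.067]
contact_force: [-2.0, -3.0, 5.1]
grip_width: 15.8
```

Call:
servo_tool(angular=[[0,0,0],[0,0,0],[0,0,0],[0,0,0]], slide=[[-0.1,1,0],[-0.2,2,0],[-0.2,3,0],[-0.2,3,0]], grip=[-1,-1,-1,-1])

```text
time: 4.38
tool_pos: [505.5, 191.7, 62.9]
tcp_rot: [3.141, -0.0, 0.067]
contact_force: [-1.5, -2.4, 6.2]
grip_width: 15.5
```

Call:
servo_tool(angular=[[0,0,0],[0,0,0],[0,0,0],[0,0,0]], slide=[[-0.1,1,0],[-0.2,2,0],[-0.2,3,0],[-0.2,3,0]], grip=[-1,-1,-1,-1])

```text
time: 4.72
tool_pos: [505.4, 192.2, 62.9]
tcp_rot: [3.137, 0.001, 0.067]
contact_force: [-1.4, -15.1, 6.6]
grip_width: 15.7
```

Call:
servo_tool(angular=[[0,0,0],[0,0,0],[0,0,0],[0,0,0]], slide=[[-0.1,1,0],[-0.1,2,0],[-0.1,2,0],[-0.1,2,0]], grip=[-1,-1,-1,-1])

```text
time: 5.05
tool_pos: [505.4, 192.2, 62.9]
tcp_rot: [3.135, 0.001, 0.067]
contact_force: [-0.3, -24.1, 8.8]
grip_width: 15.7
```

Stopped with 24 N of reaction at y=192.2, which is the outer stop. Now I push home, about 16 mm of travel.

Call:
servo_tool(angular=[[0,0,0],[0,0,0],[0,0,0],[0,0,0],[0,0,0],[0,0,0],[0,0,0],[0,0,0],[0,0,0],[0,0,0]], slide=[[0.2,-3,0],[0.3,-6,0],[0.4,-8,0],[0.6,-10,0],[0.7,-12,0],[0.8,-14,0],[1,-16,0],[1.1,-18,0],[1.2,-19,0],[1.2,-19,0]], grip=[-1,-1,-1,-1,-1,-1,-1,-1,-1,-1])

```text
time: 5.88
tool_pos: [506.4, 178.0, 62.9]
tcp_rot: [-3.141, -0.0, 0.067]
contact_force: [-0.8, 2.0, 5.8]
grip_width: 15.7
```

Call:
servo_tool(angular=[[0,0,0],[0,0,0],[0,0,0],[0,0,0]], slide=[[0.1,-1,0],[0.2,-2,0],[0.2,-3,0],[0.2,-3,0]], grip=[-1,-1,-1,-1])

```text
time: 6.22
tool_pos: [506.5, 176.1, 62.9]
tcp_rot: [-3.14, -0.001, 0.067]
contact_force: [-2.4, 8.0, 5.6]
grip_width: 15.7
```

Call:
servo_tool(angular=[[0,0,0],[0,0,0],[0,0,0],[0,0,0]], slide=[[0.1,-1,0],[0.2,-2,0],[0.2,-3,0],[0.2,-3,0]], grip=[-1,-1,-1,-1])

```text
time: 6.55
tool_pos: [506.6, 176.1, 62.9]
tcp_rot: [-3.135, -0.001, 0.066]
contact_force: [-1.5, 21.9, 2.9]
grip_width: 15.7
```

Home: travel was 16.1 mm and it meets a firm stop at 22 N. I relax, open, and go up.

Call:
servo_tool(angular=[[0,0,0],[0,0,0],[0,0,0],[0,0,0],[0,0,0],[0,0,0],[0,0,0],[0,0,0],[0,0,0],[0,0,0]], slide=[[0,3.5,0],[0,3.5,0],[0,3.5,0],[0,3.5,0],[0,3.5,0],[0,3.5,0],[0,3.5,15],[0,3.5,40],[0,3.5,75],[0,-10,110]], grip=[-1,-1,-0.2,-0.2,-0.2,-0.2,-0.2,-0.2,-0.2,-0.2])

```text
time: 7.38
tool_pos: [506.0, 162.7, 173.2]
tcp_rot: [-3.141, 0.002, 0.068]
contact_force: [0.9, 0.2, 1.0]
grip_width: 36.9
```

Call:
servo_tool(angular=[[0,0,0],[0,0,0],[0,0,0],[0,0,0],[0,0,0],[0,0,0],[0,0,0],[0,0,0]], slide=[[-5,-20,30],[-10,-50,60],[-15,-70,80],[-15,-70,80],[-15,-70,80],[-15,-70,80],[-15,-70,80],[-15,-70,80]], grip=[-0.2,-0.2,-0.2,-0.2,-0.2,-0.2,-0.2,-0.2])

```text
time: 8.05
tool_pos: [491.2, 92.5, 251.3]
tcp_rot: [-3.141, 0.003, 0.068]
contact_force: [0.2, 0.7, -0.5]
grip_width: 36.8
```

```bash
python3 - <<'E'
from h import *
c=grab('wrist','wrist3');print(c['obs']['tool_pos'],c['obs']['tcp_rot'],c['obs']['dq'].round(4))
E
```

```text
[491.24972072  92.49531853 251.26176528] [-3.14135825e+00  2.88292221e-03  6.77916110e-02] [-0.001  -0.0015 -0.0066 -0.0023  0.003  -0.0009]
```

View pics/wrist3.png

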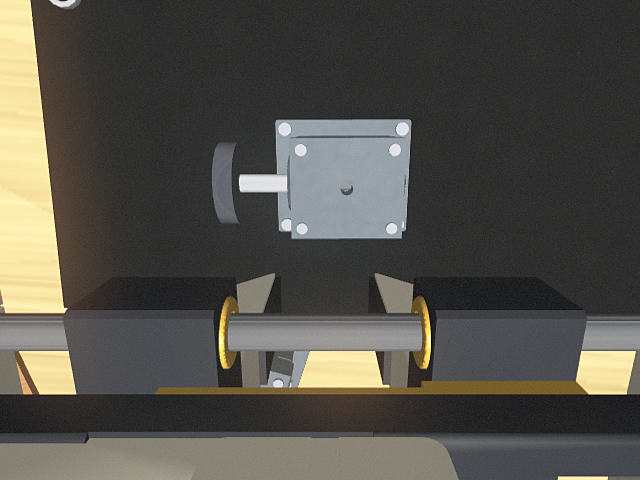

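The unit is nearly centred in this view, with the hole at (347,188) and the screws at (301,150), (395,150), (302,229) and (391,229).

```bash
python3 - <<'E'
from h import *
c=load('wrist3');g=cv2.cvtColor(c['img'],6).astype(float)
s=g[176:200,335:360];w=(s<110).astype(np.uint8)
n,l,st,ce=cv2.connectedComponentsWithStats(w)
for i in range(1,n): print(st[i],ce[i]+[335,176],ray(c,*(ce[i]+[335,176]),90))
W=depth_pts(c)
m=((abs(W[...,2]-90.5)<3)).astype(np.uint8);n,l,st,ce=cv2.connectedComponentsWithStats(m)
i=1+np.argmax(st[1:,4]);print(st[i],np.nanmedian(W[l==i],0))
sc=[];
for (u,v) in [(301,150),(395,150),(391,229),(302,229)]:
    p=g[v-9:v+10,u-9:u+10];ww=np.clip(p-190,0,None);yy,xx=np.mgrid[v-9:v+10,u-9:u+10]
    q=((xx*ww).sum()/ww.sum(),(yy*ww).sum()/ww.sum());sc.append(ray(c,*q,92)[:2]);print(q,sc[-1])
sc=np.array(sc);print(sc.mean(0),np.degrees(np.arctan2(*(sc[0]-sc[1])[::-1])),np.degrees(np.arctan2(*(sc[3]-sc[2])[::-1])))
cv2.imwrite('pics/hole3.png',cv2.resize(c['img'][168:208,322:372],None,fx=12,fy=12,interpolation=0))
E
```

```text
[ 6 10 12  9 52] [347.21153846 191.13461538] [511.98530335  75.35945654  90.        ]
[  289   137   118   101 10954] [515.82668917  75.84468238  90.84125824]
(np.float64(300.20861797162377), np.float64(149.65396741986336)) [541.78734258 114.21508925]
(np.float64(394.73177546355095), np.float64(149.45796291592583)) [546.91054709  41.72490606]
(np.float64(391.3768337408313), np.float64(228.21699266503668)) [484.66305609  37.34454569]
(np.float64(301.6729826853969), np.float64(228.4576935641947)) [479.48705666 109.72848717]
[513.21200061  75.75325704] 94.04262637232425 94.09011980302053
```

View pics/hole3.png

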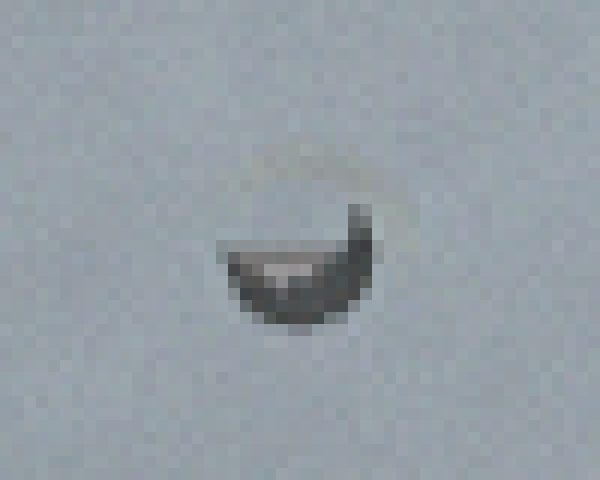

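```bash
python3 - <<'E'
from h import *
c=load('wrist3');W=depth_pts(c)
print('hole',ray(c,347.2,188.9,90))
g=cv2.cvtColor(c['img'],6).astype(int);print(g[182,205:245])
cv2.imwrite('pics/d3.png',cv2.resize(c['img'][120:250,200:300],None,fx=5,fy=5,interpolation=0))
for z in (70,80,84):
    m=(abs(W[...,2]-z)<3)&(W[...,1]>145)&(W[...,1]<215)&(abs(W[...,0]-506)<45)
    P=W[m];print(z,m.sum(),np.percentile(P,[2,50,98],axis=0).round(1).tolist())
for tag in ('side','scene'):
    c=grab(tag,tag+'2');g=cv2.cvtColor(c['img'],6)
E
```

```text
hole [513.76200318  75.51674335  90.        ]
[ 51  50  47  57  53  49  51 117 107 110 107 105 105 101 101 108 101 101
 104 105 104 110 106 105 106 107  90  47  55  58  56  55  43  69 248 228
 226 222 220 223]
70 254 [[476.1, 166.0, 67.2], [521.4, 170.7, 70.4], [538.5, 184.9, 72.9]]
80 465 [[482.6, 166.7, 77.1], [520.6, 174.2, 80.1], [531.2, 184.2, 82.9]]
84 879 [[488.6, 167.3, 81.3], [507.6, 175.3, 85.0], [524.9, 183.7, 86.9]]
```

View pics/d3.png

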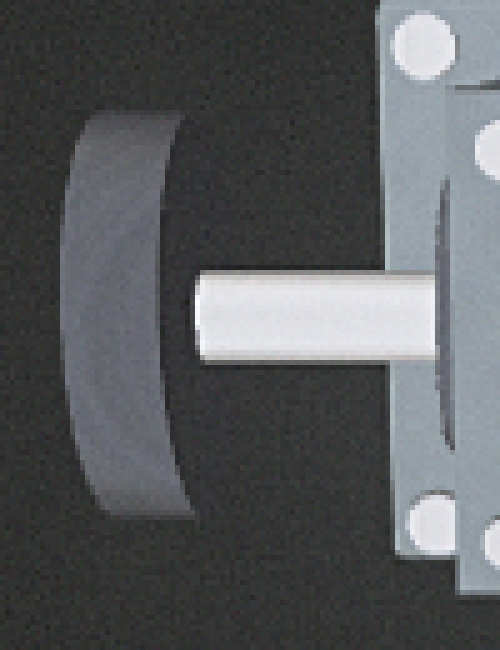

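The wrist view puts the disc centre at y≈175.4, against 176.1 from contact. That is a bias of about 0.7 mm. The flange ring explains the 4 mm offset from the housing. Now I go over the slim pin with the same tool attitude.

Call:
servo_tool(angular=[[0,0,0],[0,0,0],[0,0,0],[0,0,0],[0,0,0],[0,0,0],[0,0,0],[0,0,0],[0,0,0],[0,0,0]], slide=[[4,-35,5],[8,-75,10],[12,-115,15],[16,-155,20],[20,-195,25],[24,-235,30],[28,-275,35],[32,-315,40],[37,-355,45],[41,-392,49]], grip=[-0.2,-0.2,-0.2,-0.2,-0.2,-0.2,-0.2,-0.2,-0.2,-0.2])

```text
time: 9.03
tool_pos: [532.8, -302.4, 301.6]
tcp_rot: [3.142, 0.0, 0.067]
contact_force: [0.4, 0.2, -0.1]
grip_width: 36.8
```

Call:
servo_tool(angular=[[0,0,0],[0,0,0],[0,0,0],[0,0,0],[0,0,0]], slide=[[0,0,0],[0,0,0],[0,0,0],[0,0,0],[0,0,0]], grip=[-0.2,-0.2,-0.2,-0.2,-0.2])

```text
time: 9.45
tool_pos: [533.0, -298.7, 301.9]
tcp_rot: [-3.141, -0.0, 0.069]
contact_force: [-0.1, -0.4, -0.2]
grip_width: 36.9
```

```bash
python3 - <<'E'
from h import *
c=grab('wrist','wrist4');print(c['obs']['tool_pos'],c['obs']['tcp_rot'],c['obs']['dq'].round(4))
E
```

```text
[ 532.97641505 -298.68555178  301.92472509] [-3.14147441e+00 -1.53112045e-05  6.87151323e-02] [-0.0024 -0.0025 -0.0057 -0.0038  0.0011  0.0008]
```

View pics/wrist4.png

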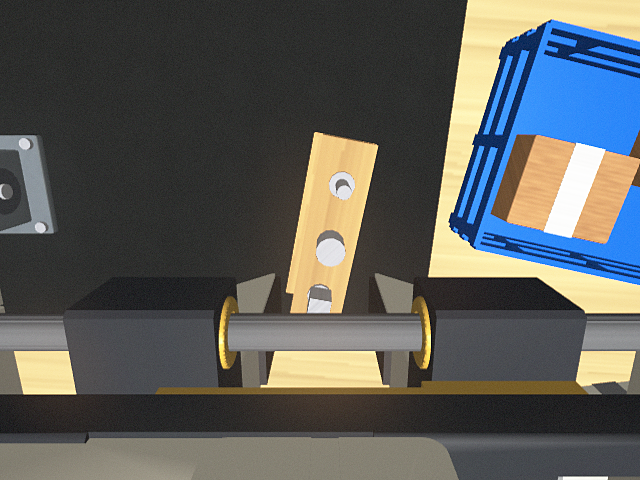

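The slim pin is at (344,192) for the head top and (341,184) for the collar. The thick round head is at (330,249) and the square head at (319,300).

```bash
python3 - <<'E'
from h import *
c=load('wrist4')
cv2.imwrite('pics/p4.png',cv2.resize(c['img'][165:210,315:370],None,fx=13,fy=13,interpolation=0))
W=depth_pts(c)
for a,b in ((136,146),(94,101)):
    m=(W[165:210,315:370,2]>a)&(W[165:210,315:370,2]<b);v,u=np.where(m);P=W[165:210,315:370][m];print(a,m.sum(),u.min()+315,u.max()+315,v.min()+165,v.max()+165,np.median(P,0).round(1))
E
```

```text
136 185 337 351 184 199 [ 553.8 -312.9  141.8]
94 432 315 369 165 209 [ 556.6 -310.9   97.4]
```

View pics/p4.png

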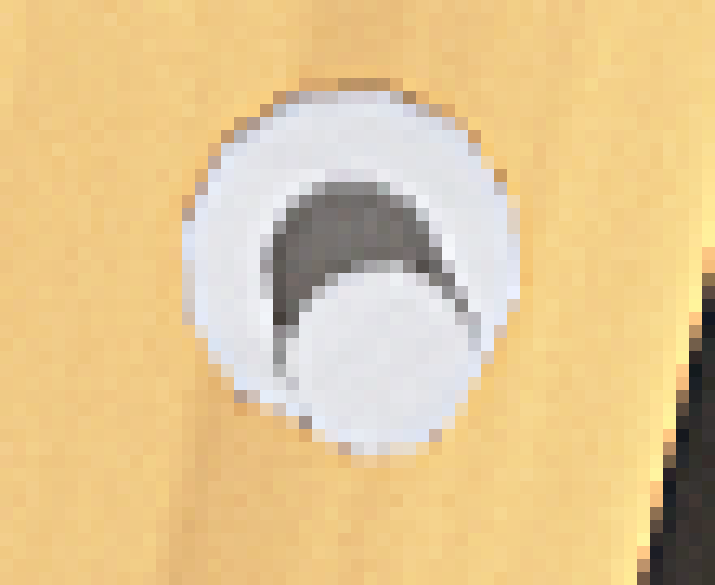

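```bash
python3 - <<'E'
from h import *
c=load('wrist4');print(ray(c,344.0,192.0,141),ray(c,341.6,183.5,97),ray(c,341.6,183.5,95))
print(ray(load('wrist3'),346.6,188.4,90))
E
```

```text
[ 553.37253846 -313.28255169  141.        ] [ 554.2536264  -313.09229838   97.        ] [ 553.99361819 -313.19473752   95.        ]
[514.12637709  76.02456873  90.        ]
```

Call:
servo_tool(angular=[[0,0,0],[0,0,0],[0,0,0],[0,0,0],[0,0,0],[0,0,0],[0,0,0],[0,0,0],[0,0,0],[0,0,0]], slide=[[10,-7,-20],[20.5,-14,-45],[20.5,-14,-75],[20.5,-14,-105],[20.5,-14,-135],[20.5,-14,-155],[20.5,-14,-175],[20.5,-14,-190],[20.5,-14,-197],[20.5,-14,-197]], grip=[-0.2,-0.2,-0.2,-0.2,-0.2,-0.2,-0.2,-0.2,-0.2,-0.2])

```text
time: 10.33
tool_pos: [552.7, -313.0, 103.3]
tcp_rot: [-3.14, 0.002, 0.068]
contact_force: [0.1, 0.7, 0.0]
grip_width: 36.9
```

Call:
servo_tool(angular=[[0,0,0],[0,0,0],[0,0,0]], slide=[[0,0,0],[0,0,0],[0,0,0]], grip=[-0.2,-0.2,-0.2])

```text
time: 10.58
tool_pos: [553.9, -314.6, 106.3]
tcp_rot: [3.14, -0.002, 0.067]
contact_force: [-0.5, -0.4, 0.2]
grip_width: 36.9
```

```bash
python3 - <<'E'
from h import *
c=grab('wrist','wrist5');print(c['obs']['tool_pos'],c['obs']['contact_force'])
c=grab('side','side3');cv2.imwrite('pics/s3c.png',cv2.resize(c['img'][330:480,250:430],None,fx=4,fy=4,interpolation=2))
E
```

```text
[ 553.9268223  -314.62323494  106.25321247] [-0.4742021  -0.44150309  0.22838466]
```

View pics/wrist5.png

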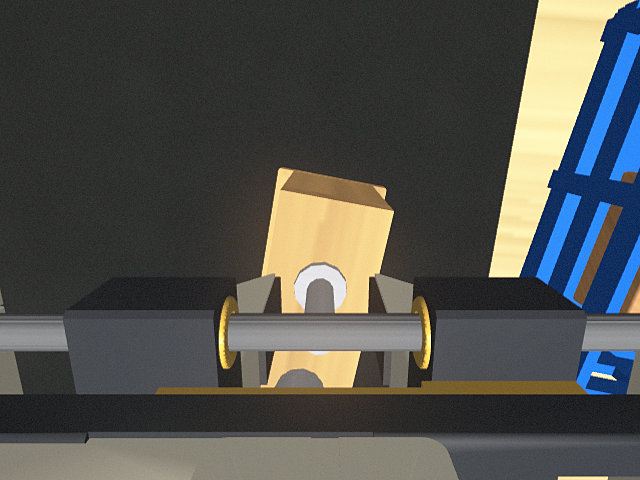

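View pics/s3c.png

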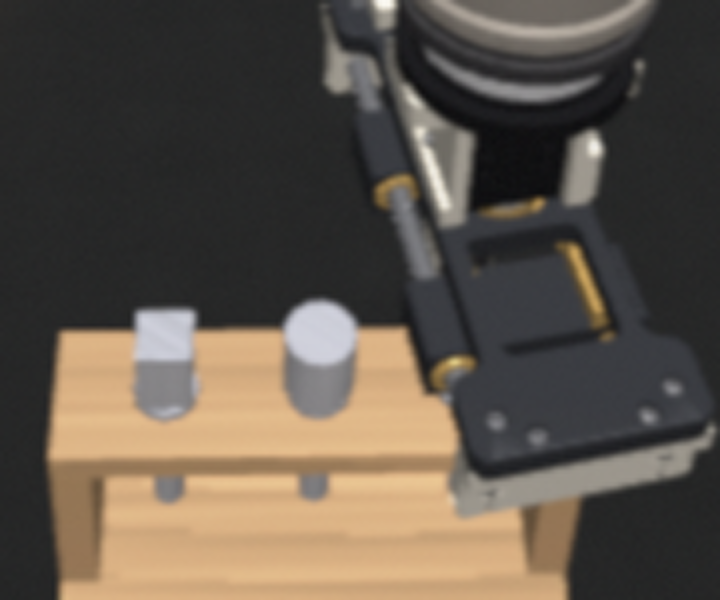

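The pin stands centred between the jaws (head column 320), and the neighbouring pins are clear. Closing.

Call:
servo_tool(angular=[[0,0,0],[0,0,0],[0,0,0],[0,0,0],[0,0,0],[0,0,0],[0,0,0],[0,0,0]], slide=[[0,1,0],[0,1,0],[0,1,0],[0,1,0],[0,1,0],[0,1,0],[0,1,0],[0,1,0]], grip=[-0.4,-1,-1,-1,-1,-1,-1,-1])

```text
time: 11.35
tool_pos: [553.2, -313.2, 104.7]
tcp_rot: [-3.142, 0.0, 0.067]
contact_force: [0.1, 1.3, 0.7]
grip_width: 11.4
```

Call:
servo_tool(angular=[[0,0,0],[0,0,0],[0,0,0],[0,0,0],[0,0,0],[0,0,0],[0,0,0],[0,0,0],[0,0,0],[0,0,0]], slide=[[0,0,5],[0,0,12],[0,0,22],[0,0,34],[0,0,48],[0,0,64],[0,0,80],[0,0,96],[0,0,105],[0,0,105]], grip=[-1,-1,-1,-1,-1,-1,-1,-1,-1,-1])

```text
time: 12.18
tool_pos: [554.2, -314.0, 213.0]
tcp_rot: [3.138, -0.004, 0.067]
contact_force: [0.3, 0.0, -0.4]
grip_width: 11.4
```

```bash
python3 - <<'E'
from h import *
print(bot.get_obs()['tool_pos'])
c=grab('side','side4');cv2.imwrite('pics/s4c.png',cv2.resize(c['img'][280:480,250:480],None,fx=3,fy=3,interpolation=2))
c=grab('wrist','wrist6');
E
```

```text
[ 554.20411388 -313.99754748  213.03652648]
```

View pics/s4c.png

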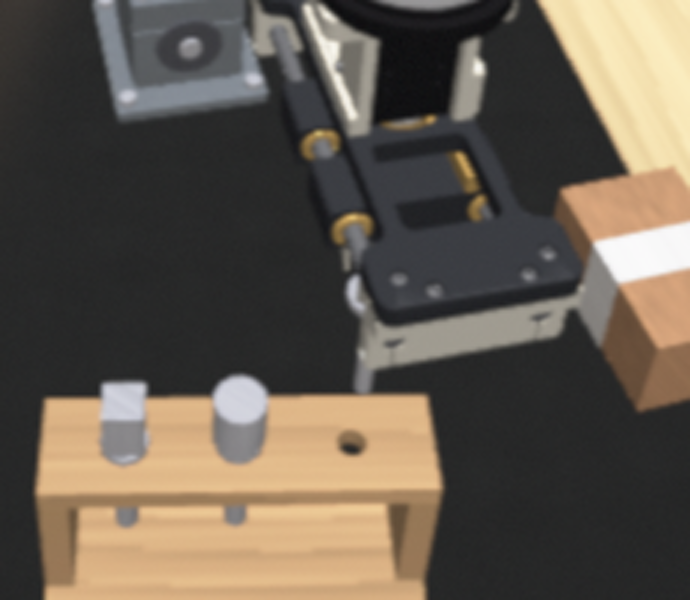

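View pics/wrist6.png

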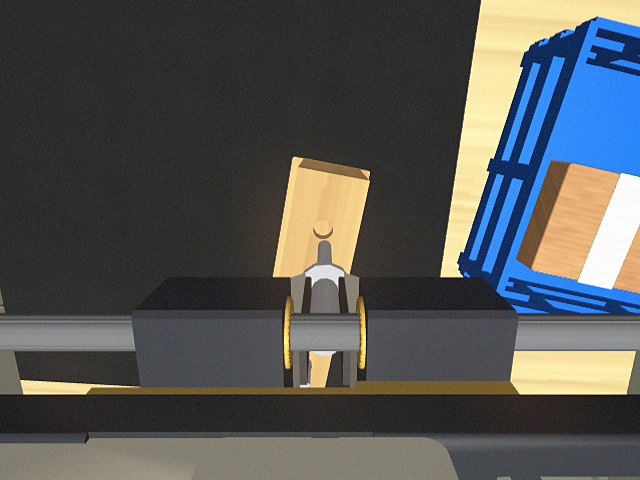

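The pin is lifted clear. The wrist view shows the collar at (323,270) and the tip at about (323,241). The side view shows the shaft end flush at the back of the housing. Next I check tip and collar for tilt.

```bash
python3 - <<'E'
from h import *
c=load('wrist6');cv2.imwrite('pics/p6.png',cv2.resize(c['img'][220:310,285:365],None,fx=7,fy=7,interpolation=0))
o=c['obs'];p=np.array(o['tool_pos']);print(p,o['tcp_rot'])
for dx in (0,):
  print('tip pred',proj(c,p+[0,0,-79]),'collar', proj(c,p+[0,0,-8]))
E
```

```text
[ 553.65937805 -313.61160801  211.19630446] [ 3.13965931e+00 -2.13102637e-03  6.67250054e-02]
tip pred (np.float64(323.4076311917503), np.float64(244.28164929712253)) collar (np.float64(323.29129290779747), np.float64(288.6544240315191))
```

View pics/p6.png

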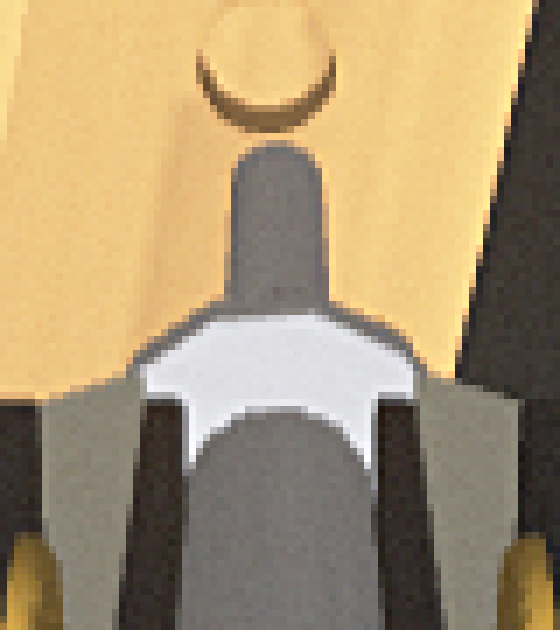

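Call:
servo_tool(angular=[[0,0,0],[0,0,0],[0,0,0],[0,0,0],[0,0,0],[0,0,0],[0,0,0],[0,0,0],[0,0,0],[0,0,0]], slide=[[-2,15,15],[-5,45,25],[-9,85,25],[-13,125,25],[-17,165,25],[-21,205,25],[-25,245,25],[-29,285,25],[-33,325,20],[-36,355,10]], grip=[-1,-1,-1,-1,-1,-1,-1,-1,-1,-1])

```text
time: 13.12
tool_pos: [516.5, 44.6, 219.6]
tcp_rot: [-3.141, -0.0, 0.068]
contact_force: [1.3, 0.5, -0.6]
grip_width: 11.2
```

Call:
servo_tool(angular=[[0,0,0],[0,0,0],[0,0,0],[0,0,0],[0,0,0],[0,0,0],[0,0,0],[0,0,0],[0,0,0]], slide=[[-2,20,-10],[-3.5,34.5,-20],[-3.5,34.5,-25],[-3.5,34.5,-25],[-3.5,34.5,-25],[-3.5,34.5,-25],[-3.5,34.5,-25],[-3.5,34.5,-25],[-3.5,34.5,-25]], grip=[-1,-1,-1,-1,-1,-1,-1,-1,-1])

```text
time: 13.87
tool_pos: [514.0, 75.6, 195.1]
tcp_rot: [3.141, -0.001, 0.066]
contact_force: [0.4, 0.8, -1.3]
grip_width: 11.7
```

```bash
python3 - <<'E'
from h import *
c=grab('wrist','wrist7');cv2.imwrite('pics/p7.png',cv2.resize(c['img'][180:320,240:420],None,fx=4,fy=4,interpolation=0))
o=c['obs'];p=np.array(o['tool_pos']);print(p,o['tcp_rot'],o['contact_force'])
print('tip pred',proj(c,p+[0,0,-79]),'hole pred', proj(c,[514.1,76.0,90]))
c=grab('side','side5');cv2.imwrite('pics/s5c.png',cv2.resize(c['img'][200:320,240:380],None,fx=5,fy=5,interpolation=0))
p[2]-=79;print('side: tip pred',proj(c,p),'hole pred',proj(c,[514.1,76.0,90]))
c=grab('scene','scene5');cv2.imwrite('pics/c5c.png',cv2.resize(c['img'][180:300,220:360],None,fx=5,fy=5,interpolation=0))
print('scene: tip pred',proj(c,p),'hole pred',proj(c,[514.1,76.0,90]))
E
```

```text
[513.97327283  75.62719684 195.06340866] [ 3.14142054e+00 -6.03177845e-04  6.57273294e-02] [ 0.35062302  0.79704934 -1.30927328]
tip pred (np.float64(323.63668167114986), np.float64(244.08990174938742)) hole pred (np.float64(323.1715956053281), np.float64(233.1458881605467))
side: tip pred (np.float64(309.44518776821525), np.float64(257.34707534943334)) hole pred (np.float64(309.46079069881637), np.float64(266.932623790241))
scene: tip pred (np.float64(289.5200414337757), np.float64(246.2805142897992)) hole pred (np.float64(290.1504493585103), np.float64(253.34195021258878))
```

View pics/p7.png

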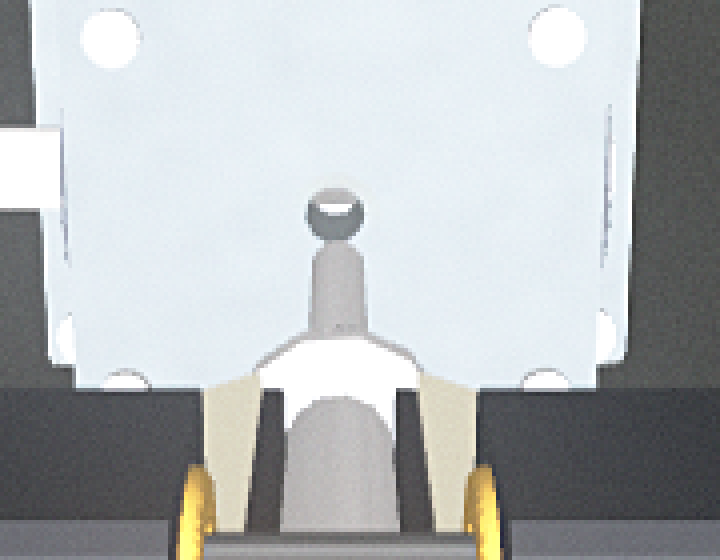

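View pics/s5c.png

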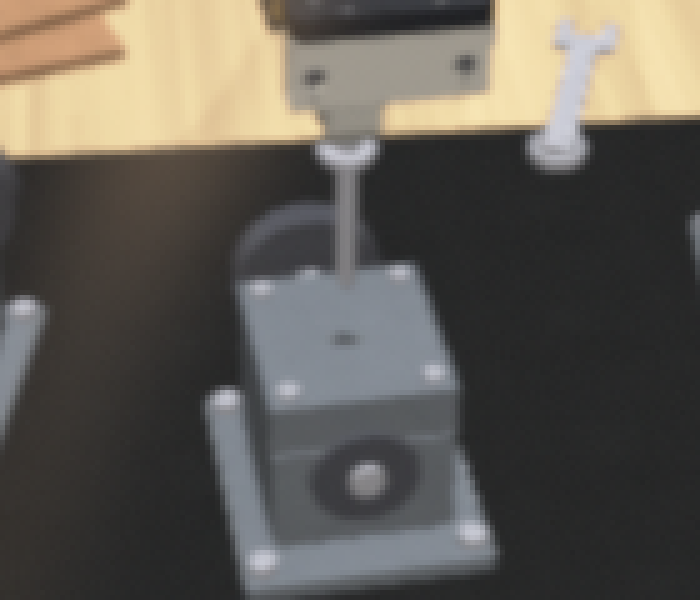

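View pics/c5c.png

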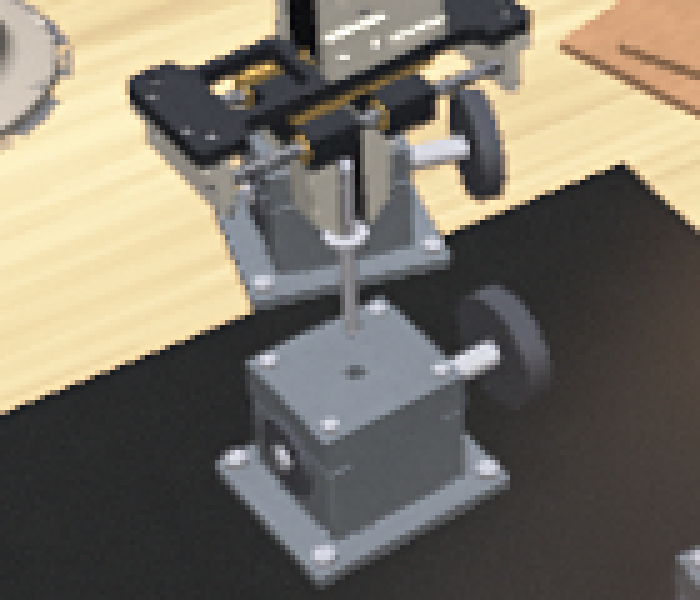

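All three views agree to within about 0.5 mm: the pin is over the hole, with the tip about 0.4 mm too far in −y. The shaft end shows at the back of the housing, and the disc is at home. I correct by +0.4 in y and descend in stages, watching force.

Call:
servo_tool(angular=[[0,0,0],[0,0,0],[0,0,0],[0,0,0],[0,0,0],[0,0,0],[0,0,0],[0,0,0],[0,0,0],[0,0,0]], slide=[[0,0.4,-6],[0,0.4,-14],[0,0.4,-20],[0,0.4,-23],[0,0.4,-25],[0,0.4,-27],[0,0.4,-29],[0,0.4,-31],[0,0.4,-33],[0,0.4,-33]], grip=[-1,-1,-1,-1,-1,-1,-1,-1,-1,-1])

```text
time: 14.85
tool_pos: [513.6, 76.6, 161.4]
tcp_rot: [3.142, 0.0, 0.067]
contact_force: [-0.1, 0.2, -0.8]
grip_width: 11.4
```

Tip about 8 mm below the mouth with no contact force. Continuing.

Call:
servo_tool(angular=[[0,0,0],[0,0,0],[0,0,0],[0,0,0],[0,0,0],[0,0,0],[0,0,0],[0,0,0]], slide=[[0,0,-3],[0,0,-6],[0,0,-9],[0,0,-12],[0,0,-15],[0,0,-18],[0,0,-20],[0,0,-20]], grip=[-1,-1,-1,-1,-1,-1,-1,-1])

```text
time: 15.52
tool_pos: [513.5, 76.6, 141.2]
tcp_rot: [3.142, 0.001, 0.067]
contact_force: [-0.1, -0.1, -1.4]
grip_width: 11.3
```

Call:
servo_tool(angular=[[0,0,0],[0,0,0],[0,0,0],[0,0,0],[0,0,0],[0,0,0],[0,0,0],[0,0,0]], slide=[[0,0,-3],[0,0,-6],[0,0,-9],[0,0,-12],[0,0,-15],[0,0,-18],[0,0,-20],[0,0,-20]], grip=[-1,-1,-1,-1,-1,-1,-1,-1])

```text
time: 16.18
tool_pos: [513.4, 76.6, 121.2]
tcp_rot: [3.142, 0.001, 0.067]
contact_force: [0.2, -0.3, -1.3]
grip_width: 11.3
```

Call:
servo_tool(angular=[[0,0,0],[0,0,0],[0,0,0],[0,0,0],[0,0,0],[0,0,0],[0,0,0],[0,0,0],[0,0,0]], slide=[[0,0,-3],[0,0,-6],[0,0,-9],[0,0,-12],[0,0,-14],[0,0,-16],[0,0,-18],[0,0,-18.5],[0,0,-18.5]], grip=[-1,-1,-1,-1,-1,-1,-1,-1,-1])

```text
time: 16.93
tool_pos: [513.7, 76.6, 103.1]
tcp_rot: [3.142, 0.0, 0.067]
contact_force: [-0.5, -1.4, -1.2]
grip_width: 11.3
```

Call:
servo_tool(angular=[[0,0,0],[0,0,0],[0,0,0],[0,0,0]], slide=[[0,0,-1],[0,0,-1],[0,0,-1],[0,0,-1]], grip=[-1,-1,-1,-1])

```text
time: 17.27
tool_pos: [513.9, 76.7, 102.6]
tcp_rot: [3.142, -0.001, 0.067]
contact_force: [-0.6, 1.8, 3.4]
grip_width: 11.1
```

Collar contact: +3.4 N at z=102.6, where 102.7 was expected. I release and take a look.

Call:
servo_tool(angular=[[0,0,0],[0,0,0],[0,0,0],[0,0,0],[0,0,0],[0,0,0]], slide=[[0,0,0.5],[0,0,0.5],[0,0,0.5],[0,0,0.5],[0,0,0.5],[0,0,0.5]], grip=[-0.7,-0.4,-0.2,-0.1,-0.1,-0.1])

```text
time: 17.77
tool_pos: [513.7, 76.6, 102.6]
tcp_rot: [3.141, 0.0, 0.067]
contact_force: [0.1, 0.4, -1.1]
grip_width: 39.5
```

Call:
servo_tool(angular=[[0,0,0],[0,0,0],[0,0,0],[0,0,0],[0,0,0],[0,0,0],[0,0,0],[0,0,0],[0,0,0],[0,0,0]], slide=[[0,0,8],[0,0,20],[0,0,35],[0,0,55],[0,0,80],[0,0,105],[0,0,130],[-20,0,160],[-40,0,170],[-40,0,170]], grip=[-0.1,-0.1,-0.1,-0.1,-0.1,-0.1,-0.1,-0.1,-0.1,-0.1])

```text
time: 18.6
tool_pos: [472.5, 76.9, 276.6]
tcp_rot: [3.141, -0.005, 0.067]
contact_force: [1.1, 0.9, 0.2]
grip_width: 41.4
```

Call:
servo_tool(angular=[[0,0,0],[0,0,0],[0,0,0],[0,0,0],[0,0,0],[0,0,0]], slide=[[0,0,0],[0,0,0],[0,0,0],[0,0,0],[0,0,0],[0,0,0]], grip=[-0.1,-0.1,-0.1,-0.1,-0.1,-0.1])

```text
time: 19.1
tool_pos: [473.9, 76.6, 272.1]
tcp_rot: [3.142, 0.001, 0.067]
contact_force: [0.1, -0.2, 0.0]
grip_width: 41.6
```

```bash
python3 - <<'E'
from h import *
c=grab('wrist','wrist8');o=c['obs'];print(o['tool_pos'],o['contact_force'],o['grip_width'])
W=depth_pts(c)
m=(W[...,2]>120)&(W[...,2]<150)&(abs(W[...,0]-514)<30)&(abs(W[...,1]-76)<30)
print('head top',m.sum(),np.median(W[m],0),W[m][:,2].max())
m=(W[...,2]>78)&(abs(W[...,0]-506)<40)&(W[...,1]>145)&(W[...,1]<215)&(W[...,2]<95)
print('disc y',np.percentile(W[m][:,1],[2,98]))
c=grab('side','side6');cv2.imwrite('pics/s6c.png',cv2.resize(c['img'][180:320,230:390],None,fx=4.5,fy=4.5,interpolation=2))
E
```

```text
[473.8546236   76.57099912 272.11286127] [ 0.06950611 -0.22305774  0.00035623] 41.57668162473742
head top 243 [514.85592171  76.33846425 139.64098364] 141.91122741565877
disc y [167.08493575 183.91594747]
```

View pics/wrist8.png

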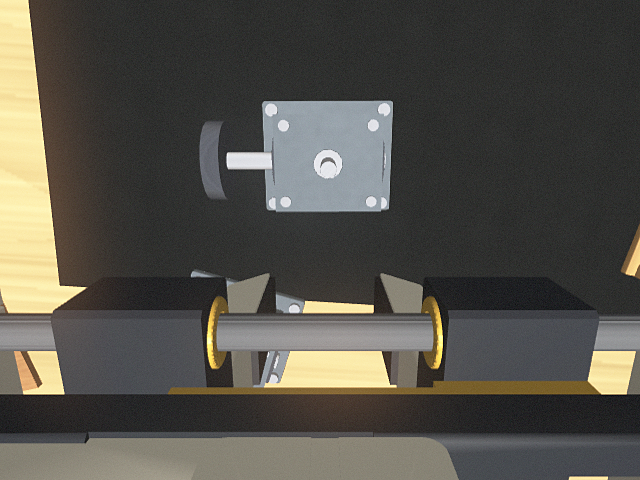

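View pics/s6c.png

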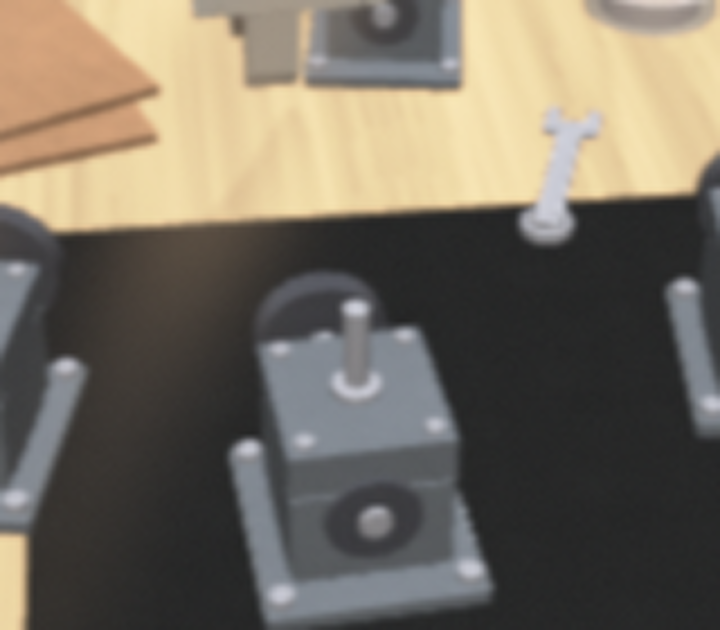

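Both views show the pin upright in the opening with its collar flat on the housing (wrist pixel (328,164)). Its head top is at z≈139.6, where 139 is expected. The disc faces are at y 167/184, so the shaft is still home. The gripper is clear, so I hand in.

```bash
python3 -c "
from plant import bot
print(bot.close_job())"
```

```text
the job is handed in; nothing more can be done
None
```

The spare bearing unit is checked, its shaft is locked home by the slim-headed pin, and the job is handed in at about 19 s of the 54 s allowed.

- **Unit:** I worked on the one farthest to the robot's right, with its opening at about (514, 76).
- **Shaft:** I pulled it to a firm stop (24 N) at y = 192.2, then pushed it to a firm stop (22 N) at y = 176.1. That is 16.1 mm of travel, against the 16 mm stated.
- **Pin:** I took it from the rack and lowered it into the opening with almost no side force. The collar touched down with about 3 N at z = 102.6, where 102.7 was expected, and I let go.
- **Last checks:** The pin stands upright with its collar flat on the housing. Its head top measures about 139.6 mm high, against 139 when fully seated. The disc has stayed at home, and the gripper was clear with no force on it. The rack pins, the carton and the spanner were not touched at any point.
- **Disagreements:** The wrist camera put the disc about 0.7 mm off in y from where the gripper felt it, within the calibration limit. The disc also sits about 4 mm farther out than I worked out from the housing face. I put that down to a flange ring on the front of the housing.

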